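# Filler changeover: unstack the bottle seats into their frames

### The job

Take the stack of four bottle seats for the filler apart and set each seat flat on the floor of the low steel frame that has its own outline (square, hexagon, round, oblong), roughly centred and rubber side up. Set them down rather than dropping them, and do not knock over the tasting glass that stands among them.

Things in the scene. Friction and masses are not known exactly. Their poses are not given: they have to be found in the camera images.
- square_seat: Loose bottle seat: square, 68 x 68 mm, sides along its x and y axes; 24 mm high, straight sides, white plastic with a flat grey rubber pad on top, about 150 g. Bottom of the stack, standing on the table at the start; the seats just lie on one another, not interlocked, each turned a little differently. Origin at the centre of its underside, z up.
- hex_seat: Loose bottle seat: regular hexagon, 54 mm across flats (62 mm across corners), its flats facing 0, 60 and 120 degrees from its x axis; 24 mm high, straight sides, white plastic with a flat grey rubber pad on top, about 85 g. Second from the bottom at the start; the seats just lie on one another, not interlocked, each turned a little differently. Origin at the centre of its underside, z up.
- round_seat: Loose bottle seat: round disc, 42 mm in diameter; 24 mm high, straight sides, white plastic with a flat grey rubber pad on top, about 47 g. Third from the bottom at the start; the seats just lie on one another, not interlocked, each turned a little differently. Origin at the centre of its underside, z up.
- oblong_seat: Loose bottle seat: oblong with round ends, 40 mm long (along x) and 18 mm wide (along y); 24 mm high, straight sides, white plastic with a flat grey rubber pad on top, about 22 g. Top of the stack at the start; the seats just lie on one another, not interlocked, each turned a little differently. Origin at the centre of its underside, z up.
- square_frame: Fixed low steel frame for the square seat: square frame, opening 88 x 88 mm, sides along its x and y axes (about 10 mm play all round). Floor plate 3 mm thick, surrounded by a 3 mm wide rim whose top is 7 mm above the table. Origin at the centre of its underside, on the table, z up.
- hex_frame: Fixed low steel frame for the hexagonal seat: hexagonal frame, opening 74 mm across flats, its flats facing 0, 60 and 120 degrees from its x axis (about 10 mm play all round). Floor plate 3 mm thick, surrounded by a 3 mm wide rim whose top is 7 mm above the table. Origin at the centre of its underside, on the table, z up.
- round_frame: Fixed low steel frame for the round seat: round frame, opening about 61 mm in diameter (about 10 mm play all round). Floor plate 3 mm thick, surrounded by a 3 mm wide rim whose top is 7 mm above the table. Origin at the centre of its underside, on the table, z up.
- oblong_frame: Fixed low steel frame for the oblong seat: oblong frame with round ends, opening 60 mm long (along x) and 38 mm wide (along y) (about 10 mm play all round). Floor plate 3 mm thick, surrounded by a 3 mm wide rim whose top is 7 mm above the table. Origin at the centre of its underside, on the table, z up.
- tasting_glass: Small clear tasting glass, 44 mm across the rim, 55 mm high, standing on the table among the frames; stays where it is. Origin at the centre of its foot, z up.
Mind the look-alikes: they are no part of the job. What is shaped like the round_frame but yellow is not meant.

How it is judged:
At the end, for the whole second after the job is handed in: Each of the four seats lies upright (within 0.1 rad) and at rest on the floor of the frame of its own outline, its centre within 13 mm of the frame's centre and its underside less than 5.5 mm above the frame's underside, released (horizontal distance between square_seat and square_frame below 0.013 m and z of square_seat in the frame of square_frame below 0.0055 m and angle between each of square_seat, hex_seat, round_seat, oblong_seat's own z axis and vertical below 0.1 rad and linear speed of each of square_seat, hex_seat, round_seat, oblong_seat below 0.02 m/s and contact force between each of square_seat, hex_seat, round_seat, oblong_seat and the fingers below 0.1 N and horizontal distance between hex_seat and hex_frame below 0.013 m and z of hex_seat in the frame of hex_frame below 0.0055 m and horizontal distance between round_seat and round_frame below 0.013 m and z of round_seat in the frame of round_frame below 0.0055 m and horizontal distance between oblong_seat and oblong_frame below 0.013 m and z of oblong_seat in the frame of oblong_frame below 0.0055 m); the robot touches nothing.
It fails at once if the tasting glass is knocked over (angle between tasting_glass's own z axis and vertical above 0.6 rad).
It fails at once if the square seat is dropped (falls freely faster than 0.6 m/s, some 20 mm) (contact force between square_seat and anything else below 0.01 N and linear speed of square_seat above 0.6 m/s).
It fails at once if the hex seat is dropped (falls freely faster than 0.6 m/s, some 20 mm) (contact force between hex_seat and anything else below 0.01 N and linear speed of hex_seat above 0.6 m/s).
It fails at once if the round seat is dropped (falls freely faster than 0.6 m/s, some 20 mm) (contact force between round_seat and anything else below 0.01 N and linear speed of round_seat above 0.6 m/s).
It fails at once if the oblong seat is dropped (falls freely faster than 0.6 m/s, some 20 mm) (contact force between oblong_seat and anything else below 0.01 N and linear speed of oblong_seat above 0.6 m/s).
It also fails if it takes over 112 s, if anything falls off the work surface, if the arm or the gripper's body presses on something with over 40 N, if the wrist force passes 120 N, or if a joint passes its speed limit or range.

### The arm

A 7-joint arm with a two-finger parallel gripper is mounted at the origin on the work surface. World frame = base frame: x ahead of the robot, y to its left, z up, the work surface at z = 0. Lengths are in m, angles in rad, forces in N, time in s.
With the tool pointing down it reaches from about 0.35 to 0.9 m from the base axis. Payload 19.9 kg.
Tool frame: the origin (TCP) lies between the finger pads; the fingertips stand 22 mm ahead of it and the grasp point (between the pads) lies 3 mm ahead of it; z points along the fingers, y is the line along which they close (so a half turn about z gives the same grasp; the last joint's range is limited). The gripper opens to 85 mm and grips with 20 to 120 N. Pads are 22 mm wide; open, the fingers measure 114 mm over their backs; the gripper's body (76 mm by 85 mm) begins 54 mm behind the grasp point. The pads swing forward as they close: fully open they stand 13 mm farther back than shut.
Start: joints at [-1.165, 0.417, -0.01, 1.614, 0.005, 1.111, -0.053], TCP at [0.27, 0.564, 0.253] pointing down, gripper open.
Joint ranges: [-2.81, 2.81], [-0.39, 2.02], [-1.27, 1.25], [0.06, 2.57], [-1.19, 4.33], [0.19, 2], [-2.82, 2.82]. Speed limits (rad/s): [1.89, 1.89, 2.39, 2.39, 3.01, 3.01, 3.01].

### API

Orientations are given as a unit quaternion [w, x, y, z].
In Python, from cell import read_state, viewer, job gives the robot as it stands. The module is installed in compiled form; this text tells all that it offers.
- The arm moves only by the tool apply_moves, never from a script. Its argument "motion" is a list of rows, each an object of numbers: "gripper": the opening, from -1 (shut) to 1 (fully open); "dx", "dy", "dz": the shift along the tool's x, y, z in cm; "rx", "ry", "rz": the turn, a rotation vector about the tool's x, y, z in degrees. A call has 1 to 8 rows; each row shifts and turns the commanded pose from where the row before left it, along the tool's axes as they then stand; what a row does not reach is not made up. A row lasts 1/8 s, in which the tool goes at most 62.5 mm and 10.7 degrees, less where a joint would pass 70% of its speed; a pose out of reach is approached as far as the arm can. A call is refused whole if a number of a shift passes 6.25 or a number of a turn 10.7, either way. A call with a gripper value outside its range is refused whole. The fingers move at their own pace and stop on an object; "squeeze" is the grip in N (left out, the last holds). Time passes only in rows, so rows that do not move let the fingers close. It gives the time, the measured TCP pose, the force, the opening and the grip force at its end, in the units of the state.
- read_state(): the state, without advancing time (a new reading comes with each control period).
- viewer.camera(name): name is "side" or "top"; returns a dict with "img" (400x640x3 uint8, blue, green, red), "fovy" (degrees; the focal length in pixels is half the picture's height over the tangent of half this angle, whatever the lens; pixels are square), "cx", "cy" (the principal point, pixels), "k1" (the pictures are not rectified: a ray, as slopes to the right and down, at radius r is drawn at 1 + k1 r^2 times it, then the intrinsics apply), "T" (4x4, takes a point from camera to world coordinates). Camera axes: x right, y down, z forward; pixel columns grow to the right and rows downward; lengths in m; the calibration is good to about 2 mm. A picture is of the moment at which its call begins. There is no depth.
- job.job_done(): hands the job in; it is judged then, once.
The state is a dict: "time": time; "qpos": joint angles; "qd": joint speeds; "joint_efforts": joint torques, N m; "eef_pos": TCP position; "tool_rot": TCP orientation; "force": force on the tool from outside, world axes, zero at the start; "ft_torque": the same for the moment, N m; "opening": finger opening in m; "grasp_force": force on a finger pad.
Only numpy, scipy, OpenCV 4.12 (cv2) and the standard library are available. Lean on these libraries where they do the work, as an engineer would, in place of code of your own. Each camera call takes 0.05 s, during which the arm holds its last target. There are 200 camera calls.

## Working session

There is one attempt and no reset: what is moved stays moved. The work goes in short steps, Python scripts to look and compute and a tool call to move; the robot and the scene stay as the last step left them, time stands still between calls to the robot, and variables do not carry over. Pictures are saved under pics/ and viewed, at most 14 in all, crops included, and the job is handed in when it is done.

Besides the shell and the picture viewer there is one more tool, called after ">>>" by a JSON object that holds its "name" and its "arguments". apply_moves: Moves the arm, as the interface text tells. Its arguments: {"type":"object","properties":{"motion":{"type":"array","items":{"type":"object","properties":{"gripper":{"type":"number"},"dx":{"type":"number"},"dy":{"type":"number"},"dz":{"type":"number"},"rx":{"type":"number"},"ry":{"type":"number"},"rz":{"type":"number"}}}},"squeeze":{"type":"number"}},"required":["motion"]}

```bash
mkdir -p pics; cat > h.py <<'E'
import numpy as np, cv2
from cell import read_state, viewer, job
def cam(n,f=None):
    c=viewer.camera(n); c['f']=200/np.tan(np.radians(c['fovy'])/2)
    if f: cv2.imwrite('pics/'+f,c['img'])
    return c
def ray(c,u,v):
    K=np.array([[c['f'],0,c['cx']],[0,c['f'],c['cy']],[0,0,1.]])
    d=np.array([(u-c['cx'])/c['f'],(v-c['cy'])/c['f']]); s=d.copy()
    for _ in range(30): s=d/(1+c['k1']*(s@s))
    T=np.array(c['T']); return T[:3,3],T[:3,:3]@np.array([s[0],s[1],1])
def onz(c,u,v,z):
    o,d=ray(c,u,v); return o+d*(z-o[2])/d[2]
def proj(c,p):
    T=np.array(c['T']); q=T[:3,:3].T@(np.array(p)-T[:3,3]); s=q[:2]/q[2]; s=s*(1+c['k1']*(s@s))
    return s*c['f']+[c['cx'],c['cy']]
def two(r1,r2):
    (o1,d1),(o2,d2)=r1,r2
    A=np.c_[d1,-d2]; t=np.linalg.lstsq(A,o2-o1,rcond=None)[0]
    a=o1+d1*t[0]; b=o2+d2*t[1]; return (a+b)/2,np.linalg.norm(a-b)
E
python3 - <<'E'
from h import *
for n in('top','side'):
    c=cam(n,n+'0.png'); print(n,c['fovy'],c['cx'],c['cy'],c['k1'],np.round(c['T'],3).tolist())
s=read_state(); print(s)
E
```

```text
top 42.08148911178881 320.2310067093958 203.17661823642837 -0.07132655137385445 [[-0.007, -0.973, 0.229, 0.272], [-1.0, 0.008, 0.003, -0.041], [-0.005, -0.229, -0.973, 1.117], [0.0, 0.0, 0.0, 1.0]]
side 47.259091607525335 320.5130667667156 205.74762462030156 -0.02742225259964519 [[-0.991, -0.076, 0.108, 0.381], [-0.13, 0.684, -0.718, 0.691], [-0.02, -0.726, -0.688, 0.767], [0.0, 0.0, 0.0, 1.0]]
{'time': 0.1, 'qpos': array([-1.16549427,  0.41794175, -0.01032222,  1.61412025,  0.00470785,
        1.11070092, -0.05302854]), 'qd': array([ 0.0003764 , -0.00120419, -0.00212656, -0.00130523, -0.0002467 ,
        0.00163137, -0.00076834]), 'joint_efforts': array([ 1.31806049e-03, -8.65836811e+01,  6.80384561e-01, -4.35633445e+01,
        1.91672123e-02,  4.91826984e-03, -7.88016700e-05]), 'eef_pos': array([0.26992356, 0.56338133, 0.25270295]), 'tool_rot': array([-8.41751906e-05,  2.21547115e-01,  9.75149500e-01, -5.67006237e-04]), 'force': array([ 0.37435993, -0.34974565,  0.6634555 ]), 'ft_torque': array([-0.03130788,  0.0156903 ,  0.01263611]), 'grasp_force': 0.0, 'opening': 0.08540230665405886}
```

View pics/top0.png

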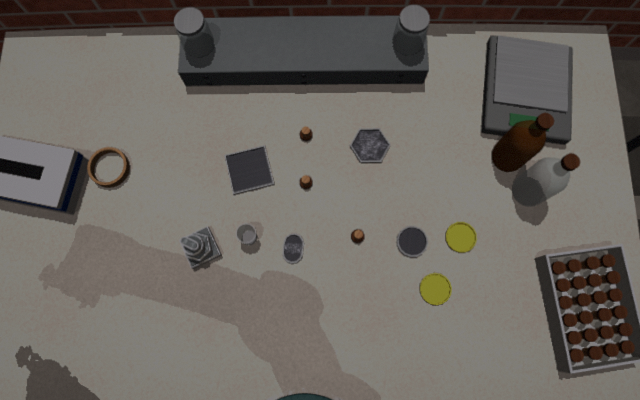

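View pics/side0.png

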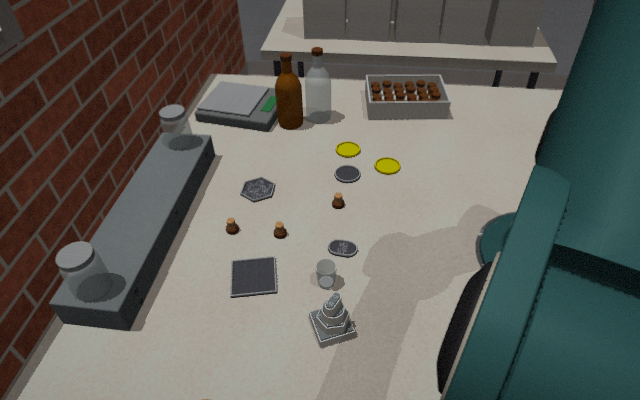

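The top view shows the square frame at (250,170), hex frame at (370,146), oblong frame at (293,248) and round frame at (412,241). The stack is at (200,248) and the glass at (247,235).

There are three candidates for the round frame: dark grey (412,241), yellow (460,237) and yellow (435,289). The grey one fits, because the text excludes yellow. I'll confirm it in the crop.

```bash
python3 - <<'E'
from h import *
t=cv2.imread('pics/top0.png'); s=cv2.imread('pics/side0.png')
def g(i,x,y,w,h,k):
    c=cv2.resize(i[y:y+h,x:x+w],None,fx=k,fy=k,interpolation=cv2.INTER_CUBIC); return (255*(c/255.)**.6).astype('uint8')
a=g(t,170,215,100,70,4); b=g(s,290,280,100,70,4)
c=g(t,370,210,100,90,4)[:280]; d=g(t,270,215,100,70,4)
cv2.imwrite('pics/m1.png',np.vstack([np.hstack([a,b]),np.hstack([c,d])]))
E
```

```text
(no output)
```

View pics/m1.png

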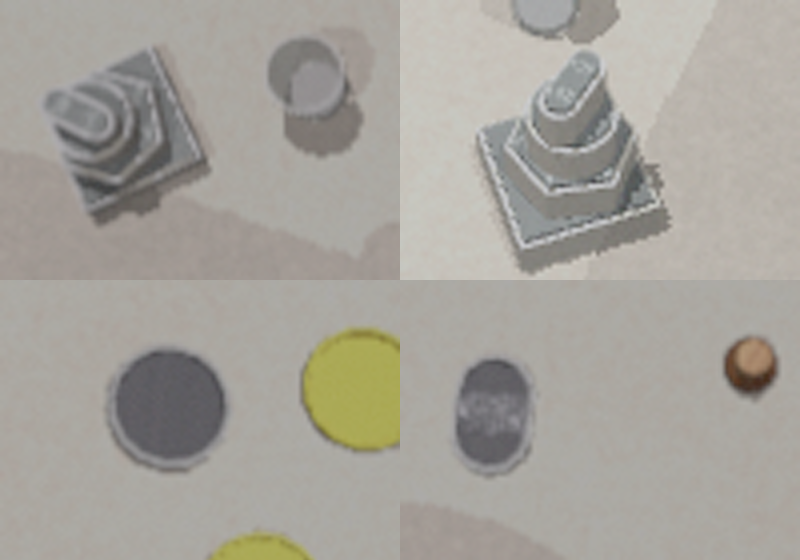

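The crops confirm that the grey frame at (412,241) is a round steel frame and the ones next to it are yellow. The stack shows clear corners and outlines in both views. Next I'll measure positions.

```bash
python3 - <<'E'
from h import *
C={n:cam(n) for n in('top','side')}
cen={}
for n,seeds in (('top',dict(sq=(250,170),hex=(370,146),obl=(293,248),rnd=(412,241))),('side',dict(sq=(254,277),hex=(258,189),obl=(343,248),rnd=(347,174)))):
    c=C[n]; im=c['img'].astype(int); sat=im.max(2)-im.min(2)
    hsv=cv2.cvtColor(c['img'],cv2.COLOR_BGR2HSV)
    m=((im.max(2)<120)&(sat<30)).astype('uint8')
    m=cv2.morphologyEx(m,cv2.MORPH_CLOSE,np.ones((3,3)))
    k,l,st,_=cv2.connectedComponentsWithStats(m)
    for q,(u,v) in seeds.items():
        w=l[v-8:v+9,u-8:u+9].ravel(); w=w[w>0]
        i=np.bincount(w).argmax()
        ct=max(cv2.findContours((l==i).astype('uint8'),cv2.RETR_EXTERNAL,cv2.CHAIN_APPROX_NONE)[0],key=cv2.contourArea)[:,0]
        P=np.array([onz(c,a,b,.003)[:2] for a,b in ct])
        r=cv2.minAreaRect((P*1e4).astype('float32'))
        M=cv2.moments(ct[:,None]); cen[n,q]=(M['m10']/M['m00'],M['m01']/M['m00'])
        print(n,q,np.round(cen[n,q],1),'area',st[i,4],'world',np.round(onz(c,*cen[n,q],.003),4),'rect c',np.round(np.array(r[0])/1e4,4),'size mm',np.round(np.array(r[1])/10,1),'ang',round(r[2],1))
for q in seeds: print(q,'tri',*[np.round(x,4) for x in two(ray(C['top'],*cen['top',q]),ray(C['side'],*cen['side',q]))])
# stack: top view picks (crop/4+offset), side view picks
T=lambda x,y:(170+(x+.0)/4-.4,215+y/4-.4); S=lambda x,y:(290+(x-400)/4-.4,280+y/4-.4)
pk={'obl':(T(82,113),S(572,82)),'sqA(N/right..)':(T(207,157),S(480,131)),'sqB':(T(92,211),S(658,200)),'sqC':(T(154,47),S(523,247)),}
for q,(a,b) in pk.items():
    p,e=two(ray(C['top'],*a),ray(C['side'],*b)); print(q,np.round(p,4),round(e,4))
for q,z,a in [('obl c',.096,(82,113)),('obl e1',.096,(57,101)),('obl e2',.096,(106,125)),('sqC',.024,(154,47)),('sqA',.024,(207,157)),('sqB',.024,(92,211)),('sqD',.024,(45,103)),('hex',.048,(162,142)),('hex2',.048,(118,184)),('hex3',.048,(154,95)),('glass rim',.055,(307,77)),]:
    print(q,np.round(onz(C['top'],*T(*a),z),4))
for q,z,a in [('obl c',.096,(572,82)),('obl e1',.096,(547,108)),('obl e2',.096,(597,57)),('sq1',.024,(480,131)),('sq2',.024,(523,247)),('sq3',.024,(658,200))]:
    print('side',q,np.round(onz(C['side'],*S(*a),z),4))
E
```

```text
top sq [249.3 170.1] area 1778 world [0.6114 0.1211 0.003 ] rect c [0.6117 0.1214] size mm [99.3 96. ] ang 14.2
top hex [369.7 146. ] area 1111 world [ 0.6659 -0.1502  0.003 ] rect c [ 0.6653 -0.1501] size mm [93.1 83.4] ang 30.5
top obl [293.1 248.7] area 550 world [0.4336 0.0221 0.003 ] rect c [0.4333 0.0222] size mm [44.6 66.1] ang 84.3
top rnd [411.4 241.8] area 824 world [ 0.4464 -0.2341  0.003 ] rect c [ 0.4462 -0.2344] size mm [67.5 70.4] ang 87.8
side sq [254.  277.1] area 1672 world [0.611  0.1248 0.003 ] rect c [0.6122 0.1227] size mm [96.6 97.7] ang 14.1
side hex [257.9 189.5] area 621 world [ 0.6665 -0.148   0.003 ] rect c [ 0.6673 -0.1487] size mm [82.2 93.7] ang 60.8
side obl [342.3 248.4] area 411 world [0.4351 0.0244 0.003 ] rect c [0.4333 0.0238] size mm [46.9 66.9] ang 83.7
side rnd [347.2 174. ] area 364 world [ 0.4472 -0.2335  0.003 ] rect c [ 0.4479 -0.2362] size mm [68.1 70. ] ang 6.2
sq tri [ 0.6125  0.1217 -0.0012] 0.0004
hex tri [ 0.6671 -0.1504  0.0007] 0.0006
obl tri [4.347e-01 2.220e-02 3.000e-04] 0.0013
rnd tri [ 0.4468 -0.2342  0.0023] 0.0007
obl [0.4341 0.2237 0.0912] 0.0003
sqA(N/right..) [ 0.4564  0.1828 -0.0221] 0.0585
sqB [0.3929 0.2344 0.0195] 0.0004
sqC [ 0.4763  0.2219 -0.0508] 0.0356
obl c [0.4332 0.2225 0.096 ]
obl e1 [0.4393 0.2354 0.096 ]
obl e2 [0.4271 0.2101 0.096 ]
sqC [0.4801 0.2037 0.024 ]
sqA [0.4206 0.1731 0.024 ]
sqB [0.3922 0.2333 0.024 ]
sqD [0.45   0.2613 0.024 ]
hex [0.4253 0.1922 0.048 ]
hex2 [0.4035 0.2143 0.048 ]
hex3 [0.45   0.1974 0.048 ]
glass rim [0.4578 0.1163 0.055 ]
side obl c [0.4338 0.227  0.096 ]
side obl e1 [0.4431 0.2417 0.096 ]
side obl e2 [0.4243 0.2126 0.096 ]
side sq1 [0.4798 0.21   0.024 ]
side sq2 [0.4515 0.2683 0.024 ]
side sq3 [0.393  0.2371 0.024 ]
```

The measurements agree:

| Item | Position or height | Angle |
|---|---|---|
| Stack centre | about (0.434, 0.223) | – |
| Oblong seat | top at 0.091 triangulated (0.096 expected) | long axis about 61° |
| Hex seat | – | flats at -16.5° |
| Square seat | – | 27° |
| Square frame | (0.612, 0.122) | 14° |
| Hex frame | (0.667, -0.150) | 0.6° |
| Oblong frame | (0.434, 0.023) | long axis -6° |
| Round frame | (0.447, -0.234) | – |

The frames triangulate to heights of about 0–2 mm. I'll move above the stack now.

>>> {"name": "apply_moves", "arguments": {"motion": [{"dx":-4.2,"dy":-3.35,"gripper":1},{"dx":-4.2,"dy":-3.35},{"dx":-4.2,"dy":-3.35},{"dx":-4.2,"dy":-3.35},{"dx":-4.2,"dy":-3.35},{"dx":-4.2,"dy":-3.35},{"dx":-4.2,"dy":-3.35},{"dx":0}], "squeeze": 30}}

```text
invalid input
```

>>> {"name": "apply_moves", "arguments": {"motion": [{"rz":10.3},{"rz":10.3},{"rz":10.3},{"rz":10.3},{"rz":10.3},{"rz":10.3},{"rz":10.3},{"rz":10.3}]}}

```text
invalid input
```

>>> {"name": "apply_moves", "arguments": {"motion": [{"rz":10.3},{"dz":3.5},{"dz":3.5},{"dz":0},{"dz":0}]}}

```text
invalid input
```

```bash
cat >> h.py <<'E'
from scipy.spatial.transform import Rotation as R
def go(x,y,z,yaw):
    s=read_state(); w,a,b,c=s['tool_rot']; M=R.from_quat([a,b,c,w]).as_matrix()
    d=M.T@(np.array([x,y,z])-s['eef_pos'])*100
    y0=np.degrees(np.arctan2(M[1,1],M[0,1])); t=(yaw-y0+180)%360-180
    print('t %.2f pos'%s['time'],np.round(s['eef_pos'],4),'yaw %.1f tilt %.2f'%(y0,np.degrees(np.arccos(-M[2,2]))),'q7 %.2f'%s['qpos'][6],'open %.4f F %.1f'%(s['opening'],s['grasp_force']),'force',np.round(s['force'],1))
    print('move cm',np.round(d,2),'rz %.1f'%-t)
E
python3 - <<'E'
from h import *
go(.4335,.2242,.1005,-28.5)
a=cam('top');b=cam('side')
def g(i,x,y,w,h,k):
    c=cv2.resize(i[y:y+h,x:x+w],None,fx=k,fy=k,interpolation=cv2.INTER_CUBIC); return (255*(c/255.)**.6).astype('uint8')
cv2.imwrite('pics/m2.png',np.hstack([g(a['img'],130,180,130,150,3),g(b['img'],270,220,130,150,3)]))
print(proj(a,[.4335,.2242,.096]),proj(b,[.4335,.2242,.096]))
E
```

```text
t 0.20 pos [0.27   0.5635 0.2529] yaw 64.4 tilt 0.04 q7 -0.05 open 0.0851 F 0.0 force [-0.4 -0.9 -0.4]
move cm [-29.41 -23.52  15.26] rz 92.9
[189.25689679 242.69634561] [332.96030802 298.77124533]
```

View pics/m2.png

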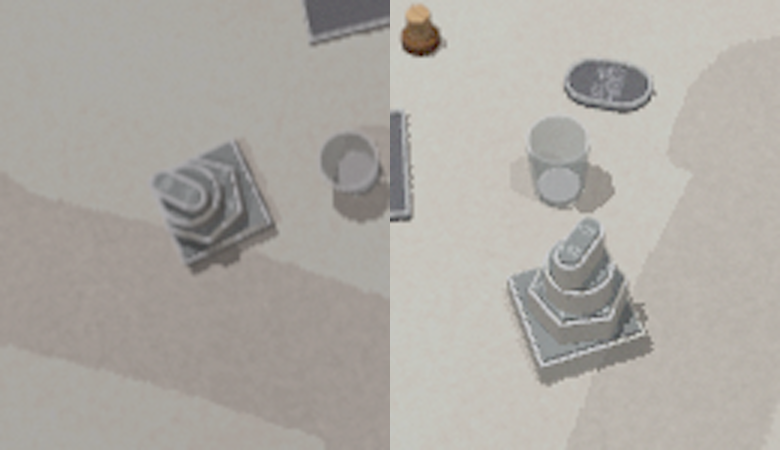

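All three calls were refused, so the arm has not moved and the picture shows the same scene. Each row may need every key, so I'll test that.

>>> {"name": "apply_moves", "arguments": {"motion": [{"dx":-4.2,"dy":-3.35,"dz":0,"rx":0,"ry":0,"rz":0,"gripper":1},{"dx":-4.2,"dy":-3.35,"dz":0,"rx":0,"ry":0,"rz":0,"gripper":1},{"dx":-4.2,"dy":-3.35,"dz":0,"rx":0,"ry":0,"rz":0,"gripper":1}], "squeeze": 30}}

```text
time: 0.68
eef_pos: [0.3408, 0.417, 0.2533]
tool_rot: [0.0, 0.222, 0.975, 0.0]
force: [0.6, 1.0, 0.0]
opening: 0.0854
grasp_force: 0.0
```

Every key is needed in each row. Carrying on.

>>> {"name": "apply_moves", "arguments": {"motion": [{"dx":-4.2,"dy":-3.35,"dz":0,"rx":0,"ry":0,"rz":0,"gripper":1},{"dx":-4.2,"dy":-3.35,"dz":0,"rx":0,"ry":0,"rz":0,"gripper":1},{"dx":-4.2,"dy":-3.35,"dz":0,"rx":0,"ry":0,"rz":0,"gripper":1},{"dx":-4.2,"dy":-3.35,"dz":0,"rx":0,"ry":0,"rz":0,"gripper":1},{"dx":0,"dy":0,"dz":0,"rx":0,"ry":0,"rz":10.3,"gripper":1}], "squeeze": 30}}

```text
time: 1.3
eef_pos: [0.4355, 0.2214, 0.2535]
tool_rot: [0.0, 0.311, 0.95, -0.0]
force: [-0.5, 0.7, -0.3]
opening: 0.0855
grasp_force: 0.0
```

>>> {"name": "apply_moves", "arguments": {"motion": [{"dx":0,"dy":0,"dz":0,"rx":0,"ry":0,"rz":10.3,"gripper":1},{"dx":0,"dy":0,"dz":0,"rx":0,"ry":0,"rz":10.3,"gripper":1},{"dx":0,"dy":0,"dz":0,"rx":0,"ry":0,"rz":10.3,"gripper":1},{"dx":0,"dy":0,"dz":0,"rx":0,"ry":0,"rz":10.3,"gripper":1},{"dx":0,"dy":0,"dz":0,"rx":0,"ry":0,"rz":10.3,"gripper":1},{"dx":0,"dy":0,"dz":0,"rx":0,"ry":0,"rz":10.3,"gripper":1},{"dx":0,"dy":0,"dz":0,"rx":0,"ry":0,"rz":10.3,"gripper":1},{"dx":0,"dy":0,"dz":0,"rx":0,"ry":0,"rz":10.3,"gripper":1}]}}

```text
time: 2.3
eef_pos: [0.4338, 0.2251, 0.2533]
tool_rot: [0.0, 0.86, 0.51, 0.0]
force: [0.2, -0.1, -0.2]
opening: 0.0855
grasp_force: 0.0
```

>>> {"name": "apply_moves", "arguments": {"motion": [{"dx":0,"dy":0,"dz":3.5,"rx":0,"ry":0,"rz":0,"gripper":0.3},{"dx":0,"dy":0,"dz":3.5,"rx":0,"ry":0,"rz":0,"gripper":0.3},{"dx":0,"dy":0,"dz":0,"rx":0,"ry":0,"rz":0,"gripper":0.3},{"dx":0,"dy":0,"dz":0,"rx":0,"ry":0,"rz":0,"gripper":0.3}]}}

```text
time: 2.8
eef_pos: [0.4344, 0.2253, 0.1845]
tool_rot: [0.0, 0.859, 0.513, 0.001]
force: [0.1, -0.3, 0.3]
opening: 0.0556
grasp_force: 0.0
```

```bash
python3 - <<'E'
from h import *
go(.4335,.2242,.1005,-28.5)
a=cam('top');b=cam('side')
def g(i,x,y,w,h,k):
    c=cv2.resize(i[y:y+h,x:x+w],None,fx=k,fy=k,interpolation=cv2.INTER_CUBIC); return (255*(c/255.)**.6).astype('uint8')
cv2.imwrite('pics/m3.png',np.hstack([g(a['img'],130,180,130,150,3),g(b['img'],270,220,130,150,3)]))
E
```

```text
t 2.80 pos [0.4344 0.2253 0.1845] yaw -28.3 tilt 0.06 q7 -0.93 open 0.0556 F 0.0 force [ 0.1 -0.3  0.3]
move cm [-0.15 -0.03  8.4 ] rz 0.2
```

View pics/m3.png

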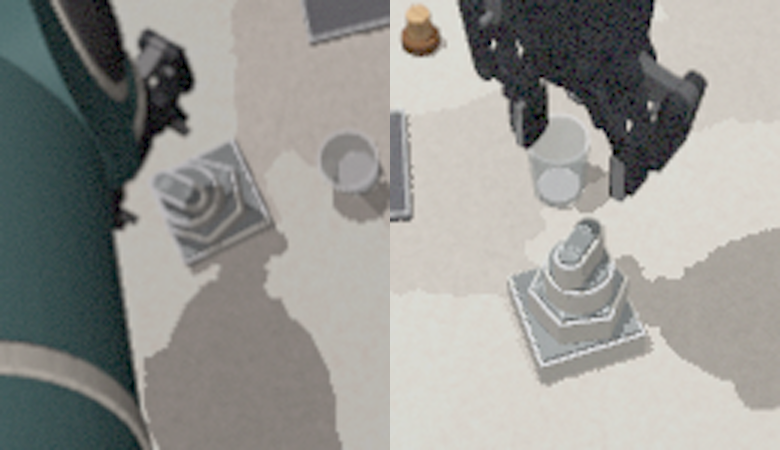

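The fingers straddle the stack and the seats are undisturbed, with the oblong top at (183,187) in the top crop. I'll go down and grip.

>>> {"name": "apply_moves", "arguments": {"motion": [{"dx":-0.1,"dy":0,"dz":3,"rx":0,"ry":0,"rz":0,"gripper":0.3},{"dx":0,"dy":0,"dz":3,"rx":0,"ry":0,"rz":0,"gripper":0.1},{"dx":0,"dy":0,"dz":2.4,"rx":0,"ry":0,"rz":0,"gripper":0},{"dx":0,"dy":0,"dz":0,"rx":0,"ry":0,"rz":0,"gripper":-0.3},{"dx":0,"dy":0,"dz":0,"rx":0,"ry":0,"rz":0,"gripper":-0.4},{"dx":0,"dy":0,"dz":0,"rx":0,"ry":0,"rz":0,"gripper":-0.5},{"dx":0,"dy":0,"dz":0,"rx":0,"ry":0,"rz":0,"gripper":-1},{"dx":0,"dy":0,"dz":0,"rx":0,"ry":0,"rz":0,"gripper":-1}], "squeeze": 25}}

```text
time: 3.9
eef_pos: [0.4339, 0.2246, 0.1004]
tool_rot: [-0.0, 0.858, 0.513, 0.001]
force: [-2.2, -0.7, 11.6]
opening: 0.0173
grasp_force: 27.4
```

>>> {"name": "apply_moves", "arguments": {"motion": [{"dx":0,"dy":0,"dz":0,"rx":0,"ry":0,"rz":0,"gripper":-1},{"dx":0,"dy":0,"dz":0,"rx":0,"ry":0,"rz":0,"gripper":-1}]}}

```text
time: 4.15
eef_pos: [0.4339, 0.2246, 0.1004]
tool_rot: [-0.0, 0.858, 0.513, 0.001]
force: [-2.3, -1.0, 11.3]
opening: 0.0172
grasp_force: 27.4
```

```bash
python3 - <<'E'
from h import *
go(.4335,.2242,.1005,-28.5)
E
```

```text
t 4.15 pos [0.4339 0.2246 0.1004] yaw -28.3 tilt 0.10 q7 -0.86 open 0.0172 F 27.4 force [-2.3 -1.  11.3]
move cm [-0.05 -0.02 -0.01] rz 0.2
```

>>> {"name": "apply_moves", "arguments": {"motion": [{"dx":0,"dy":0,"dz":-0.5,"rx":0,"ry":0,"rz":0,"gripper":-1},{"dx":0,"dy":0,"dz":-1.5,"rx":0,"ry":0,"rz":0,"gripper":-1},{"dx":0,"dy":0,"dz":-3,"rx":0,"ry":0,"rz":0,"gripper":-1},{"dx":0,"dy":0,"dz":-3,"rx":0,"ry":0,"rz":0,"gripper":-1},{"dx":-4.4,"dy":2.4,"dz":0,"rx":0,"ry":0,"rz":0,"gripper":-1},{"dx":-4.4,"dy":2.4,"dz":0,"rx":0,"ry":0,"rz":0,"gripper":-1},{"dx":-4.4,"dy":2.4,"dz":0,"rx":0,"ry":0,"rz":0,"gripper":-1},{"dx":-4.5,"dy":2.4,"dz":0,"rx":0,"ry":0,"rz":0,"gripper":-1}]}}

```text
time: 5.15
eef_pos: [0.4339, 0.0214, 0.1804]
tool_rot: [0.0, 0.858, 0.513, 0.001]
force: [0.4, -0.5, 0.3]
opening: 0.0175
grasp_force: 25.8
```

>>> {"name": "apply_moves", "arguments": {"motion": [{"dx":0,"dy":0,"dz":0,"rx":0,"ry":0,"rz":9.6,"gripper":-1},{"dx":0,"dy":0,"dz":0,"rx":0,"ry":0,"rz":9.6,"gripper":-1},{"dx":0,"dy":0,"dz":0,"rx":0,"ry":0,"rz":9.6,"gripper":-1},{"dx":0,"dy":0,"dz":0,"rx":0,"ry":0,"rz":9.6,"gripper":-1},{"dx":0,"dy":0,"dz":0,"rx":0,"ry":0,"rz":9.6,"gripper":-1},{"dx":0,"dy":0,"dz":0,"rx":0,"ry":0,"rz":9.6,"gripper":-1},{"dx":0,"dy":0,"dz":0,"rx":0,"ry":0,"rz":9.6,"gripper":-1},{"dx":0,"dy":0,"dz":0,"rx":0,"ry":0,"rz":0,"gripper":-1}]}}

```text
time: 6.15
eef_pos: [0.4341, 0.023, 0.18]
tool_rot: [-0.0, 0.999, -0.048, 0.0]
force: [0.4, 0.4, -0.8]
opening: 0.0173
grasp_force: 25.8
```

```bash
python3 - <<'E'
from h import *
go(.434,.0228,.0315,-95.5)
a=cam('top');b=cam('side')
def g(i,x,y,w,h,k):
    c=cv2.resize(i[y:y+h,x:x+w],None,fx=k,fy=k,interpolation=cv2.INTER_CUBIC); return (255*(c/255.)**.6).astype('uint8')
cv2.imwrite('pics/m4.png',np.hstack([g(a['img'],180,170,130,150,3),g(b['img'],270,220,130,150,3)]))
E
```

```text
t 6.15 pos [0.4341 0.023  0.18  ] yaw -95.4 tilt 0.04 q7 -1.62 open 0.0173 F 25.8 force [ 0.4  0.4 -0.8]
move cm [-1.000e-02  3.000e-02  1.485e+01] rz 0.1
```

View pics/m4.png

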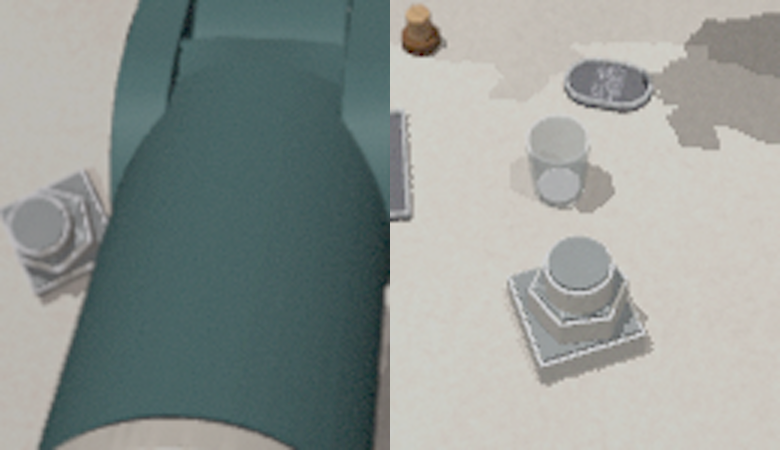

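The oblong seat is lifted and the round seat is now on top, at (41,222) in the top crop and (579,264) in the side crop. The rest of the stack is undisturbed. Lowering over the oblong frame.

>>> {"name": "apply_moves", "arguments": {"motion": [{"dx":0,"dy":0,"dz":4,"rx":0,"ry":0,"rz":0,"gripper":-1},{"dx":0,"dy":0,"dz":4,"rx":0,"ry":0,"rz":0,"gripper":-1},{"dx":0,"dy":0,"dz":4,"rx":0,"ry":0,"rz":0,"gripper":-1},{"dx":0,"dy":0,"dz":1.5,"rx":0,"ry":0,"rz":0,"gripper":-1},{"dx":0,"dy":0,"dz":0.8,"rx":0,"ry":0,"rz":0,"gripper":-1},{"dx":0,"dy":0,"dz":0.3,"rx":0,"ry":0,"rz":0,"gripper":-1},{"dx":0,"dy":0,"dz":0.1,"rx":0,"ry":0,"rz":0,"gripper":-1},{"dx":0,"dy":0,"dz":0,"rx":0,"ry":0,"rz":0,"gripper":-1}]}}

```text
time: 7.25
eef_pos: [0.4343, 0.0231, 0.0329]
tool_rot: [-0.0, 0.999, -0.048, 0.0]
force: [-0.3, -0.3, 0.0]
opening: 0.0175
grasp_force: 25.8
```

>>> {"name": "apply_moves", "arguments": {"motion": [{"dx":0,"dy":0,"dz":0.1,"rx":0,"ry":0,"rz":0,"gripper":-1},{"dx":0,"dy":0,"dz":0.1,"rx":0,"ry":0,"rz":0,"gripper":-1},{"dx":0,"dy":0,"dz":0,"rx":0,"ry":0,"rz":0,"gripper":-1}]}}

```text
time: 7.62
eef_pos: [0.4343, 0.023, 0.0311]
tool_rot: [-0.0, 0.999, -0.048, 0.0]
force: [-5.8, 0.1, 27.2]
opening: 0.0172
grasp_force: 29.7
```

Contact felt at 27 N, so the seat is on the floor. Releasing and lifting.

>>> {"name": "apply_moves", "arguments": {"motion": [{"dx":0,"dy":0,"dz":-0.1,"rx":0,"ry":0,"rz":0,"gripper":-0.5},{"dx":0,"dy":0,"dz":0,"rx":0,"ry":0,"rz":0,"gripper":-0.2},{"dx":0,"dy":0,"dz":0,"rx":0,"ry":0,"rz":0,"gripper":-0.1},{"dx":0,"dy":0,"dz":-2,"rx":0,"ry":0,"rz":0,"gripper":-0.1},{"dx":0,"dy":0,"dz":-4,"rx":0,"ry":0,"rz":0,"gripper":0},{"dx":0,"dy":0,"dz":-5,"rx":0,"ry":0,"rz":0,"gripper":0.8},{"dx":0,"dy":0,"dz":-3,"rx":0,"ry":0,"rz":0,"gripper":0.8},{"dx":0,"dy":0,"dz":0,"rx":0,"ry":0,"rz":0,"gripper":0.8}]}}

```text
time: 8.62
eef_pos: [0.4349, 0.0233, 0.173]
tool_rot: [-0.001, 0.999, -0.048, 0.002]
force: [0.3, 0.8, 0.2]
opening: 0.0768
grasp_force: 0.0
```

```bash
python3 - <<'E'
from h import *
a=cam('top');b=cam('side')
p,e=two(ray(a,193.3,243.7),ray(b,332.7,307.7)); print(p,e, onz(a,193.3,243.7,.072),onz(b,332.7,307.7,.072))
go((onz(a,193.3,243.7,.072)[0]+onz(b,332.7,307.7,.072)[0])/2,(onz(a,193.3,243.7,.072)[1]+onz(b,332.7,307.7,.072)[1])/2,.075,-95.4)
go(*(onz(a,193.3,243.7,.072)[:2]/2+onz(b,332.7,307.7,.072)[:2]/2),.075,-40)
def g(i,x,y,w,h,k):
    c=cv2.resize(i[y:y+h,x:x+w],None,fx=k,fy=k,interpolation=cv2.INTER_CUBIC); return (255*(c/255.)**.6).astype('uint8')
cv2.imwrite('pics/m5.png',g(b['img'],280,220,120,120,4))
E
```

```text
[0.43499429 0.22324398 0.06722865] 0.0018325449413956053 [0.4351746  0.22199713 0.072     ] [0.43371724 0.22659401 0.072     ]
t 8.72 pos [0.4338 0.0231 0.171 ] yaw -95.5 tilt 0.01 q7 -1.59 open 0.0766 F 0.0 force [-0.6 -0.6 -0.3]
move cm [ -1.85 -20.03   9.6 ] rz -0.1
t 8.72 pos [0.4338 0.0231 0.171 ] yaw -95.5 tilt 0.01 q7 -1.59 open 0.0766 F 0.0 force [-0.6 -0.6 -0.3]
move cm [ -1.85 -20.03   9.6 ] rz -55.5
```

View pics/m5.png

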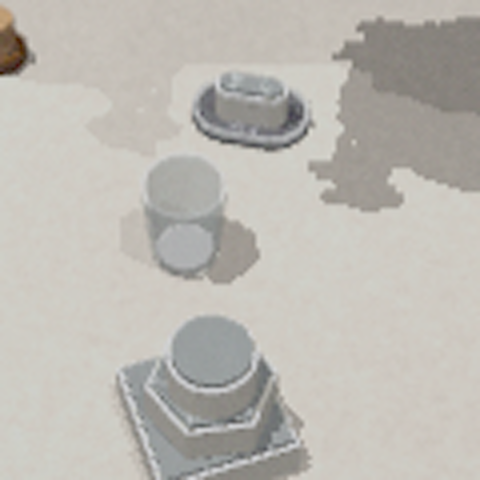

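The oblong seat sits flat and centred in its frame, at (250,105) in the crop. Now the round seat: its top triangulates to 67–72 mm, at (0.4345, 0.224).

>>> {"name": "apply_moves", "arguments": {"motion": [{"dx":-0.45,"dy":-5,"dz":0,"rx":0,"ry":0,"rz":0,"gripper":0.6},{"dx":-0.45,"dy":-5,"dz":0,"rx":0,"ry":0,"rz":0,"gripper":0.6},{"dx":-0.45,"dy":-5,"dz":0,"rx":0,"ry":0,"rz":0,"gripper":0.6},{"dx":-0.45,"dy":-5,"dz":0,"rx":0,"ry":0,"rz":0,"gripper":0.6},{"dx":0,"dy":0,"dz":0,"rx":0,"ry":0,"rz":-9.9,"gripper":0.6},{"dx":0,"dy":0,"dz":0,"rx":0,"ry":0,"rz":-9.9,"gripper":0.6},{"dx":0,"dy":0,"dz":0,"rx":0,"ry":0,"rz":-9.9,"gripper":0.6},{"dx":0,"dy":0,"dz":0,"rx":0,"ry":0,"rz":-9.9,"gripper":0.6}]}}

```text
time: 9.72
eef_pos: [0.4347, 0.2233, 0.1698]
tool_rot: [0.0, 0.955, 0.296, -0.001]
force: [0.4, 0.1, 0.7]
opening: 0.0687
grasp_force: 0.0
```

>>> {"name": "apply_moves", "arguments": {"motion": [{"dx":0,"dy":0,"dz":0,"rx":0,"ry":0,"rz":-9.9,"gripper":0.6},{"dx":0,"dy":0,"dz":0,"rx":0,"ry":0,"rz":-9.9,"gripper":0.6},{"dx":0,"dy":0,"dz":0,"rx":0,"ry":0,"rz":-9.9,"gripper":0.6},{"dx":0,"dy":0,"dz":0,"rx":0,"ry":0,"rz":-9.9,"gripper":0.6},{"dx":0,"dy":0,"dz":0,"rx":0,"ry":0,"rz":0,"gripper":0.6}]}}

```text
time: 10.35
eef_pos: [0.4349, 0.2232, 0.1701]
tool_rot: [-0.0, 0.801, 0.599, -0.001]
force: [0.1, -0.1, -0.4]
opening: 0.0679
grasp_force: 0.0
```

```bash
python3 - <<'E'
from h import *
go(.4345,.2242,.074,-16.5)
E
```

```text
t 10.35 pos [0.4349 0.2232 0.1701] yaw -16.4 tilt 0.12 q7 -0.72 open 0.0679 F 0.0 force [ 0.1 -0.1 -0.4]
move cm [ 0.1  -0.05  9.61] rz 0.1
```

>>> {"name": "apply_moves", "arguments": {"motion": [{"dx":0.1,"dy":0,"dz":4,"rx":0,"ry":0,"rz":0,"gripper":0.6},{"dx":0,"dy":0,"dz":4,"rx":0,"ry":0,"rz":0,"gripper":0.5},{"dx":0,"dy":0,"dz":1.6,"rx":0,"ry":0,"rz":0,"gripper":0.4},{"dx":0,"dy":0,"dz":0,"rx":0,"ry":0,"rz":0,"gripper":0.2},{"dx":0,"dy":0,"dz":0,"rx":0,"ry":0,"rz":0,"gripper":0.1},{"dx":0,"dy":0,"dz":0,"rx":0,"ry":0,"rz":0,"gripper":0},{"dx":0,"dy":0,"dz":0,"rx":0,"ry":0,"rz":0,"gripper":-0.3},{"dx":0,"dy":0,"dz":0,"rx":0,"ry":0,"rz":0,"gripper":-0.5}], "squeeze": 25}}

```text
time: 11.35
eef_pos: [0.436, 0.225, 0.0765]
tool_rot: [-0.0, 0.8, 0.6, 0.001]
force: [-3.1, -0.8, 10.9]
opening: 0.0408
grasp_force: 23.8
```

>>> {"name": "apply_moves", "arguments": {"motion": [{"dx":0,"dy":0,"dz":0,"rx":0,"ry":0,"rz":0,"gripper":-1},{"dx":0,"dy":0,"dz":-0.5,"rx":0,"ry":0,"rz":0,"gripper":-1},{"dx":0,"dy":0,"dz":-1,"rx":0,"ry":0,"rz":0,"gripper":-1},{"dx":0,"dy":0,"dz":-3,"rx":0,"ry":0,"rz":0,"gripper":-1},{"dx":0,"dy":0,"dz":-4,"rx":0,"ry":0,"rz":0,"gripper":-1},{"dx":0,"dy":0,"dz":-1,"rx":0,"ry":0,"rz":0,"gripper":-1},{"dx":0,"dy":0,"dz":0,"rx":0,"ry":0,"rz":0,"gripper":-1}]}}

```text
time: 12.22
eef_pos: [0.4356, 0.2248, 0.1709]
tool_rot: [-0.0, 0.8, 0.6, 0.001]
force: [0.2, 0.0, 0.2]
opening: 0.041
grasp_force: 25.6
```

```bash
python3 - <<'E'
from h import *
go(.4468,-.2346,.0325,-16.5)
E
```

```text
t 12.22 pos [0.4356 0.2248 0.1709] yaw -16.3 tilt 0.08 q7 -0.72 open 0.0410 F 25.6 force [0.2 0.  0.2]
move cm [-43.8   13.95  13.8 ] rz 0.2
```

>>> {"name": "apply_moves", "arguments": {"motion": [{"dx":-4.9,"dy":1.55,"dz":0,"rx":0,"ry":0,"rz":0,"gripper":-1},{"dx":-4.9,"dy":1.55,"dz":0,"rx":0,"ry":0,"rz":0,"gripper":-1},{"dx":-4.9,"dy":1.55,"dz":0,"rx":0,"ry":0,"rz":0,"gripper":-1},{"dx":-4.9,"dy":1.55,"dz":0,"rx":0,"ry":0,"rz":0,"gripper":-1},{"dx":-4.9,"dy":1.55,"dz":0,"rx":0,"ry":0,"rz":0,"gripper":-1},{"dx":-4.9,"dy":1.55,"dz":0,"rx":0,"ry":0,"rz":0,"gripper":-1},{"dx":-4.9,"dy":1.55,"dz":0,"rx":0,"ry":0,"rz":0,"gripper":-1},{"dx":-4.9,"dy":1.55,"dz":0,"rx":0,"ry":0,"rz":0,"gripper":-1}]}}

```text
time: 13.22
eef_pos: [0.4439, -0.1879, 0.1694]
tool_rot: [-0.0, 0.8, 0.6, -0.001]
force: [1.3, 0.5, -0.8]
opening: 0.041
grasp_force: 25.6
```

>>> {"name": "apply_moves", "arguments": {"motion": [{"dx":-4.6,"dy":1.55,"dz":0,"rx":0,"ry":0,"rz":0,"gripper":-1},{"dx":0,"dy":0,"dz":4,"rx":0,"ry":0,"rz":0,"gripper":-1},{"dx":0,"dy":0,"dz":4,"rx":0,"ry":0,"rz":0,"gripper":-1},{"dx":0,"dy":0,"dz":0,"rx":0,"ry":0,"rz":0,"gripper":-1},{"dx":0,"dy":0,"dz":0,"rx":0,"ry":0,"rz":0,"gripper":-1}]}}

```text
time: 13.85
eef_pos: [0.4466, -0.2352, 0.0911]
tool_rot: [0.0, 0.8, 0.6, -0.0]
force: [0.9, 0.0, -0.9]
opening: 0.0413
grasp_force: 25.8
```

```bash
python3 - <<'E'
from h import *
go(.4468,-.2346,.0315,-16.5)
E
```

```text
t 13.85 pos [ 0.4466 -0.2352  0.0911] yaw -16.3 tilt 0.02 q7 0.44 open 0.0413 F 25.8 force [ 0.9  0.  -0.9]
move cm [ 0.06 -0.    5.96] rz 0.2
```

>>> {"name": "apply_moves", "arguments": {"motion": [{"dx":0.05,"dy":0,"dz":3,"rx":0,"ry":0,"rz":0,"gripper":-1},{"dx":0,"dy":0,"dz":2,"rx":0,"ry":0,"rz":0,"gripper":-1},{"dx":0,"dy":0,"dz":0.5,"rx":0,"ry":0,"rz":0,"gripper":-1},{"dx":0,"dy":0,"dz":0.2,"rx":0,"ry":0,"rz":0,"gripper":-1},{"dx":0,"dy":0,"dz":0,"rx":0,"ry":0,"rz":0,"gripper":-1},{"dx":0,"dy":0,"dz":0,"rx":0,"ry":0,"rz":0,"gripper":-1}]}}

```text
time: 14.6
eef_pos: [0.447, -0.2345, 0.034]
tool_rot: [0.0, 0.8, 0.6, 0.0]
force: [0.0, 0.2, -0.3]
opening: 0.0413
grasp_force: 25.8
```

>>> {"name": "apply_moves", "arguments": {"motion": [{"dx":0,"dy":0,"dz":0.15,"rx":0,"ry":0,"rz":0,"gripper":-1},{"dx":0,"dy":0,"dz":0.1,"rx":0,"ry":0,"rz":0,"gripper":-1},{"dx":0,"dy":0,"dz":0,"rx":0,"ry":0,"rz":0,"gripper":-1}]}}

```text
time: 14.98
eef_pos: [0.4468, -0.2345, 0.0314]
tool_rot: [0.0, 0.8, 0.6, 0.0]
force: [-5.1, 3.5, 19.0]
opening: 0.0409
grasp_force: 27.5
```

Contact again, so the seat is down. Releasing and going back over the stack, high enough for the top camera.

>>> {"name": "apply_moves", "arguments": {"motion": [{"dx":0,"dy":0,"dz":-0.1,"rx":0,"ry":0,"rz":0,"gripper":0.2},{"dx":0,"dy":0,"dz":0,"rx":0,"ry":0,"rz":0,"gripper":0.4},{"dx":0,"dy":0,"dz":0,"rx":0,"ry":0,"rz":0,"gripper":0.5},{"dx":0,"dy":0,"dz":-2,"rx":0,"ry":0,"rz":0,"gripper":0.5},{"dx":0,"dy":0,"dz":-4,"rx":0,"ry":0,"rz":0,"gripper":0.5},{"dx":0,"dy":0,"dz":-5,"rx":0,"ry":0,"rz":0,"gripper":1},{"dx":0,"dy":0,"dz":-3,"rx":0,"ry":0,"rz":0,"gripper":1},{"dx":0,"dy":0,"dz":0,"rx":0,"ry":0,"rz":0,"gripper":1}]}}

```text
time: 15.98
eef_pos: [0.4476, -0.2347, 0.1737]
tool_rot: [0.001, 0.8, 0.6, 0.001]
force: [0.2, 0.1, -1.3]
opening: 0.0856
grasp_force: 0.0
```

```bash
python3 - <<'E'
from h import *
go(.4345,.2235,.17,-16.5)
a=cam('top');b=cam('side')
def g(i,x,y,w,h,k):
    c=cv2.resize(i[y:y+h,x:x+w],None,fx=k,fy=k,interpolation=cv2.INTER_CUBIC); return (255*(c/255.)**.6).astype('uint8')
cv2.imwrite('pics/m6.png',np.vstack([np.hstack([g(a['img'],170,210,80,70,5),g(b['img'],295,280,80,70,5)]),cv2.resize(g(b['img'],280,140,120,120,2),(800,240))]))
E
```

```text
t 15.97 pos [ 0.4476 -0.2347  0.1737] yaw -16.3 tilt 0.21 q7 0.36 open 0.0856 F 0.0 force [ 0.2  0.1 -1.3]
move cm [ 43.61 -14.1    0.33] rz 0.2
```

View pics/m6.png

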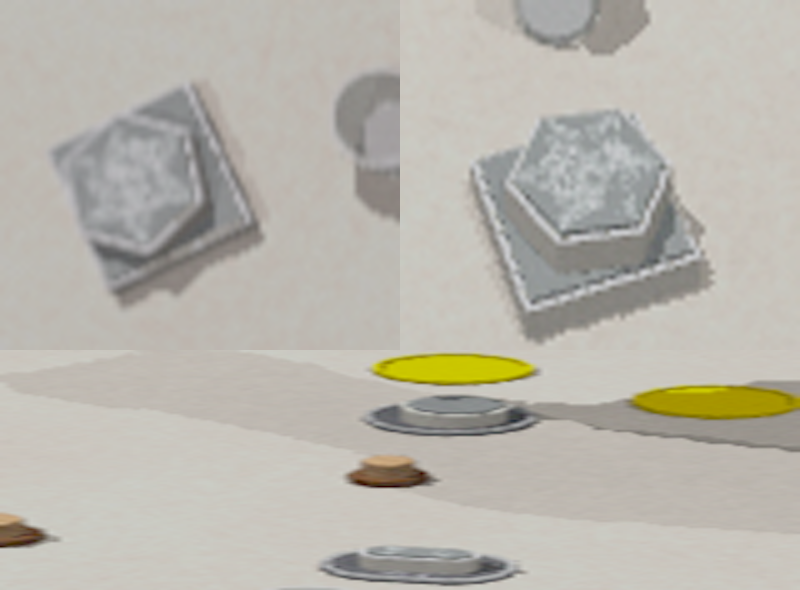

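The round seat is in the grey frame, level, and the oblong seat is still fine. The hex seat now shows all its corners in both views: (123,104) to (150,252) in the left crop and (541,112) to (558,241) in the right crop.

```bash
python3 - <<'E'
from h import *
a=cam('top');b=cam('side')
f=lambda P,x0,y0,ox:[(x0+(x-ox)/5-.4,y0+y/5-.4) for x,y in P]
Ht=f([(123,104),(197,121),(205,205),(150,252),(85,236),(66,157)],170,210,0)
Hs=f([(541,112),(637,109),(670,171),(636,237),(558,241),(508,179)],295,280,400)
St=f([(192,84),(260,226),(110,291),(52,153)],170,210,0)
Ss=f([(473,167),(525,309),(704,254)],295,280,400)
for n,c,P,z in(('hex top',a,Ht,.048),('hex side',b,Hs,.048),('sq top',a,St,.024),('sq side',b,Ss,.024)):
    W=np.array([onz(c,*p,z)[:2] for p in P]); e=np.diff(np.vstack([W,W[:1]]),axis=0)
    print(n,'c',W.mean(0).round(4),'len',(np.linalg.norm(e,axis=1)*1e3).round(1),'edge',np.degrees(np.arctan2(e[:,1],e[:,0])).round(1))
p,e=two(ray(a,*np.mean(Ht,0)),ray(b,*np.mean(Hs,0))); print('tri hex',p.round(4),e)
W=np.array([onz(b,*p,.024)[:2] for p in Ss]); print('sq side c',(W[0]+W[2])/2)
E
```

```text
hex top c [0.4353 0.2198] len [32.4 35.7 29.5 28.3 34.6 32.1] edge [-103.2 -172.4  131.3   76.2   16.2  -45.9]
hex side c [0.4335 0.2248] len [36.  29.4 30.4 27.9 31.6 31.5] edge [-171.2  119.8   71.5   10.1  -47.7 -105.2]
sq top c [0.435  0.2187] len [69.  68.5 65.3 66.2] edge [-152.9  113.5   25.2  -63.4]
sq side c [0.4412 0.2395] len [63.3 69.1 93.7] edge [ 115.7 -154.3  -16.7]
tri hex [0.435  0.2213 0.0422] 0.002207553914184978
sq side c [0.43542082 0.22499893]
```

>>> {"name": "apply_moves", "arguments": {"motion": [{"dx":4.9,"dy":-1.6,"dz":0,"rx":0,"ry":0,"rz":0,"gripper":1},{"dx":4.9,"dy":-1.6,"dz":0,"rx":0,"ry":0,"rz":0,"gripper":1},{"dx":4.9,"dy":-1.6,"dz":0,"rx":0,"ry":0,"rz":0,"gripper":1},{"dx":4.9,"dy":-1.6,"dz":0,"rx":0,"ry":0,"rz":0,"gripper":1},{"dx":4.9,"dy":-1.6,"dz":0,"rx":0,"ry":0,"rz":0,"gripper":1},{"dx":4.9,"dy":-1.6,"dz":0,"rx":0,"ry":0,"rz":0,"gripper":1},{"dx":4.9,"dy":-1.6,"dz":0,"rx":0,"ry":0,"rz":0,"gripper":1},{"dx":4.9,"dy":-1.6,"dz":0,"rx":0,"ry":0,"rz":0,"gripper":1}]}}

```text
time: 17.18
eef_pos: [0.4332, 0.1792, 0.171]
tool_rot: [-0.0, 0.8, 0.6, -0.001]
force: [0.6, -0.6, 1.2]
opening: 0.0855
grasp_force: 0.0
```

>>> {"name": "apply_moves", "arguments": {"motion": [{"dx":4.3,"dy":-1.3,"dz":0,"rx":0,"ry":0,"rz":1,"gripper":1},{"dx":0,"dy":0,"dz":4,"rx":0,"ry":0,"rz":0,"gripper":1},{"dx":0,"dy":0,"dz":2,"rx":0,"ry":0,"rz":0,"gripper":1},{"dx":0,"dy":0,"dz":0,"rx":0,"ry":0,"rz":0,"gripper":1},{"dx":0,"dy":0,"dz":0,"rx":0,"ry":0,"rz":0,"gripper":1}]}}

```text
time: 17.8
eef_pos: [0.4336, 0.2225, 0.1121]
tool_rot: [0.0, 0.806, 0.593, -0.0]
force: [-0.6, 0.3, -0.0]
opening: 0.0852
grasp_force: 0.0
```

```bash
python3 - <<'E'
from h import *
go(.4344,.2225,.0485,-17.5)
E
```

```text
t 17.80 pos [0.4336 0.2225 0.1121] yaw -17.3 tilt 0.01 q7 -0.68 open 0.0852 F 0.0 force [-0.6  0.3 -0. ]
move cm [0.02 0.08 6.36] rz 0.2
```

>>> {"name": "apply_moves", "arguments": {"motion": [{"dx":0,"dy":0.1,"dz":3,"rx":0,"ry":0,"rz":0,"gripper":1},{"dx":0,"dy":0,"dz":2,"rx":0,"ry":0,"rz":0,"gripper":1},{"dx":0,"dy":0,"dz":1.3,"rx":0,"ry":0,"rz":0,"gripper":0.8},{"dx":0,"dy":0,"dz":0,"rx":0,"ry":0,"rz":0,"gripper":0.6},{"dx":0,"dy":0,"dz":0,"rx":0,"ry":0,"rz":0,"gripper":0.5},{"dx":0,"dy":0,"dz":0,"rx":0,"ry":0,"rz":0,"gripper":0.4},{"dx":0,"dy":0,"dz":0,"rx":0,"ry":0,"rz":0,"gripper":0.2},{"dx":0,"dy":0,"dz":0,"rx":0,"ry":0,"rz":0,"gripper":0}], "squeeze": 30}}

```text
time: 18.8
eef_pos: [0.4347, 0.2226, 0.0496]
tool_rot: [-0.0, 0.805, 0.593, 0.001]
force: [-2.8, -1.5, 13.0]
opening: 0.0537
grasp_force: 29.0
```

>>> {"name": "apply_moves", "arguments": {"motion": [{"dx":0,"dy":0,"dz":0,"rx":0,"ry":0,"rz":0,"gripper":-0.5},{"dx":0,"dy":0,"dz":-0.5,"rx":0,"ry":0,"rz":0,"gripper":-1},{"dx":0,"dy":0,"dz":-1,"rx":0,"ry":0,"rz":0,"gripper":-1},{"dx":0,"dy":0,"dz":-3,"rx":0,"ry":0,"rz":0,"gripper":-1},{"dx":0,"dy":0,"dz":-4,"rx":0,"ry":0,"rz":0,"gripper":-1},{"dx":0,"dy":0,"dz":-4,"rx":0,"ry":0,"rz":0,"gripper":-1},{"dx":0,"dy":0,"dz":0,"rx":0,"ry":0,"rz":0,"gripper":-1}]}}

```text
time: 19.68
eef_pos: [0.4355, 0.2231, 0.1769]
tool_rot: [-0.0, 0.805, 0.593, 0.003]
force: [1.4, -0.8, -1.9]
opening: 0.0535
grasp_force: 32.1
```

```bash
python3 - <<'E'
from h import *
go(.6668,-.1497,.0275,0.6)
E
```

```text
t 19.68 pos [0.4355 0.2231 0.1769] yaw -17.3 tilt 0.30 q7 -0.72 open 0.0535 F 32.1 force [ 1.4 -0.8 -1.9]
move cm [-28.77  33.13  14.91] rz -17.9
```

>>> {"name": "apply_moves", "arguments": {"motion": [{"dx":-3.2,"dy":3.7,"dz":0,"rx":0,"ry":0,"rz":0,"gripper":-1},{"dx":-3.2,"dy":3.7,"dz":0,"rx":0,"ry":0,"rz":0,"gripper":-1},{"dx":-3.2,"dy":3.7,"dz":0,"rx":0,"ry":0,"rz":0,"gripper":-1},{"dx":-3.2,"dy":3.7,"dz":0,"rx":0,"ry":0,"rz":0,"gripper":-1},{"dx":-3.2,"dy":3.7,"dz":0,"rx":0,"ry":0,"rz":0,"gripper":-1},{"dx":-3.2,"dy":3.7,"dz":0,"rx":0,"ry":0,"rz":0,"gripper":-1},{"dx":-3.2,"dy":3.7,"dz":0,"rx":0,"ry":0,"rz":0,"gripper":-1},{"dx":-3.2,"dy":3.7,"dz":0,"rx":0,"ry":0,"rz":0,"gripper":-1}]}}

```text
time: 20.68
eef_pos: [0.6412, -0.1114, 0.1731]
tool_rot: [-0.0, 0.805, 0.593, -0.0]
force: [0.4, 0.9, -0.3]
opening: 0.0538
grasp_force: 32.0
```

>>> {"name": "apply_moves", "arguments": {"motion": [{"dx":-3.2,"dy":3.5,"dz":0,"rx":0,"ry":0,"rz":0,"gripper":-1},{"dx":0,"dy":0,"dz":0,"rx":0,"ry":0,"rz":-9,"gripper":-1},{"dx":0,"dy":0,"dz":0,"rx":0,"ry":0,"rz":-9,"gripper":-1},{"dx":0,"dy":0,"dz":4,"rx":0,"ry":0,"rz":0,"gripper":-1},{"dx":0,"dy":0,"dz":4,"rx":0,"ry":0,"rz":0,"gripper":-1},{"dx":0,"dy":0,"dz":0,"rx":0,"ry":0,"rz":0,"gripper":-1},{"dx":0,"dy":0,"dz":0,"rx":0,"ry":0,"rz":0,"gripper":-1}]}}

```text
time: 21.55
eef_pos: [0.6652, -0.1513, 0.0951]
tool_rot: [0.001, 0.703, 0.711, 0.0]
force: [0.5, -0.5, -1.0]
opening: 0.0537
grasp_force: 32.0
```

```bash
python3 - <<'E'
from h import *
go(.6668,-.1497,.0285,0.6)
E
```

```text
t 21.55 pos [ 0.6652 -0.1513  0.0951] yaw 0.7 tilt 0.06 q7 0.39 open 0.0537 F 32.0 force [ 0.5 -0.5 -1. ]
move cm [0.17 0.15 6.66] rz 0.1
```

>>> {"name": "apply_moves", "arguments": {"motion": [{"dx":0.15,"dy":0.15,"dz":3,"rx":0,"ry":0,"rz":0,"gripper":-1},{"dx":0,"dy":0,"dz":2,"rx":0,"ry":0,"rz":0,"gripper":-1},{"dx":0,"dy":0,"dz":1,"rx":0,"ry":0,"rz":0,"gripper":-1},{"dx":0,"dy":0,"dz":0.4,"rx":0,"ry":0,"rz":0,"gripper":-1},{"dx":0,"dy":0,"dz":0,"rx":0,"ry":0,"rz":0,"gripper":-1},{"dx":0,"dy":0,"dz":0,"rx":0,"ry":0,"rz":0,"gripper":-1}]}}

```text
time: 22.3
eef_pos: [0.6666, -0.1497, 0.0305]
tool_rot: [0.0, 0.703, 0.711, 0.0]
force: [-0.4, -0.2, -0.5]
opening: 0.0534
grasp_force: 32.1
```

>>> {"name": "apply_moves", "arguments": {"motion": [{"dx":0,"dy":0,"dz":0.15,"rx":0,"ry":0,"rz":0,"gripper":-1},{"dx":0,"dy":0,"dz":0.05,"rx":0,"ry":0,"rz":0,"gripper":-1},{"dx":0,"dy":0,"dz":0,"rx":0,"ry":0,"rz":0,"gripper":-1}]}}

```text
time: 22.68
eef_pos: [0.6665, -0.1496, 0.0287]
tool_rot: [0.0, 0.703, 0.711, 0.0]
force: [-3.5, 2.2, 10.8]
opening: 0.0536
grasp_force: 33.1
```

>>> {"name": "apply_moves", "arguments": {"motion": [{"dx":0,"dy":0,"dz":0,"rx":0,"ry":0,"rz":0,"gripper":0.5},{"dx":0,"dy":0,"dz":0,"rx":0,"ry":0,"rz":0,"gripper":0.7},{"dx":0,"dy":0,"dz":0,"rx":0,"ry":0,"rz":0,"gripper":0.8},{"dx":0,"dy":0,"dz":-2,"rx":0,"ry":0,"rz":0,"gripper":0.9},{"dx":0,"dy":0,"dz":-4,"rx":0,"ry":0,"rz":0,"gripper":1},{"dx":0,"dy":0,"dz":-5,"rx":0,"ry":0,"rz":0,"gripper":1},{"dx":0,"dy":0,"dz":-3,"rx":0,"ry":0,"rz":0,"gripper":1},{"dx":0,"dy":0,"dz":0,"rx":0,"ry":0,"rz":0,"gripper":1}]}}

```text
time: 23.68
eef_pos: [0.6675, -0.1499, 0.172]
tool_rot: [0.002, 0.703, 0.711, 0.002]
force: [-0.2, -0.9, -0.6]
opening: 0.0854
grasp_force: 0.0
```

```bash
python3 - <<'E'
from h import *
a=cam('top');b=cam('side')
def g(i,x,y,w,h,k):
    c=cv2.resize(i[y:y+h,x:x+w],None,fx=k,fy=k,interpolation=cv2.INTER_CUBIC); return (255*(c/255.)**.6).astype('uint8')
cv2.imwrite('pics/m7.png',np.vstack([np.hstack([g(a['img'],170,210,80,70,5),g(b['img'],295,280,80,70,5)]),cv2.resize(g(b['img'],220,150,120,60,4),(800,240))]))
go(.435,.2215,.17,27)
E
```

```text
t 23.77 pos [ 0.6662 -0.1495  0.1686] yaw 0.7 tilt 0.05 q7 0.37 open 0.0857 F 0.0 force [ 0.6 -0.2 -0.7]
move cm [ 37.38 -22.66  -0.16] rz -26.3
```

View pics/m7.png

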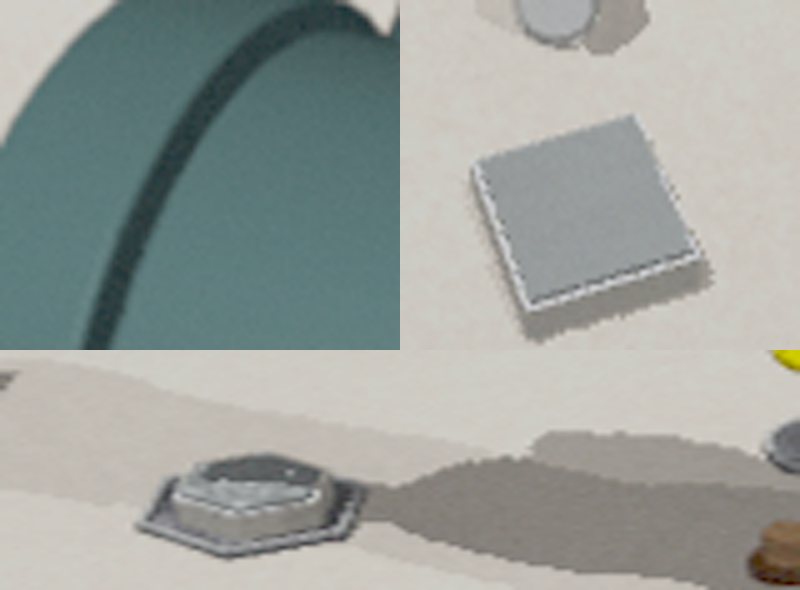

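The hex seat is flat in its frame, and the square seat hasn't moved: centre about (0.435, 0.222), angle 26°. Picking it up.

>>> {"name": "apply_moves", "arguments": {"motion": [{"dx":4.15,"dy":-2.5,"dz":0,"rx":0,"ry":0,"rz":0,"gripper":1},{"dx":4.15,"dy":-2.5,"dz":0,"rx":0,"ry":0,"rz":0,"gripper":1},{"dx":4.15,"dy":-2.5,"dz":0,"rx":0,"ry":0,"rz":0,"gripper":1},{"dx":4.15,"dy":-2.5,"dz":0,"rx":0,"ry":0,"rz":0,"gripper":1},{"dx":4.15,"dy":-2.5,"dz":0,"rx":0,"ry":0,"rz":0,"gripper":1},{"dx":4.15,"dy":-2.5,"dz":0,"rx":0,"ry":0,"rz":0,"gripper":1},{"dx":4.15,"dy":-2.5,"dz":0,"rx":0,"ry":0,"rz":0,"gripper":1},{"dx":4.15,"dy":-2.5,"dz":0,"rx":0,"ry":0,"rz":0,"gripper":1}]}}

```text
time: 24.78
eef_pos: [0.4608, 0.1811, 0.1674]
tool_rot: [-0.0, 0.703, 0.711, -0.001]
force: [0.8, 0.2, 0.5]
opening: 0.0853
grasp_force: 0.0
```

>>> {"name": "apply_moves", "arguments": {"motion": [{"dx":4.2,"dy":-2.6,"dz":0,"rx":0,"ry":0,"rz":0,"gripper":1},{"dx":0,"dy":0,"dz":3,"rx":0,"ry":0,"rz":-8.4,"gripper":1},{"dx":0,"dy":0,"dz":3,"rx":0,"ry":0,"rz":-8.4,"gripper":1},{"dx":0,"dy":0,"dz":3,"rx":0,"ry":0,"rz":-8.3,"gripper":1},{"dx":0,"dy":0,"dz":0,"rx":0,"ry":0,"rz":0,"gripper":1},{"dx":0,"dy":0,"dz":0,"rx":0,"ry":0,"rz":0,"gripper":1}]}}

```text
time: 25.52
eef_pos: [0.4359, 0.2216, 0.0785]
tool_rot: [0.0, 0.533, 0.846, 0.0]
force: [-0.1, -0.8, 0.0]
opening: 0.0856
grasp_force: 0.0
```

```bash
python3 - <<'E'
from h import *
go(.4352,.222,.022,25.8)
b=cam('side')
def g(i,x,y,w,h,k):
    c=cv2.resize(i[y:y+h,x:x+w],None,fx=k,fy=k,interpolation=cv2.INTER_CUBIC); return (255*(c/255.)**.6).astype('uint8')
cv2.imwrite('pics/m8.png',g(b['img'],270,230,120,120,4))
E
```

```text
t 25.52 pos [0.4359 0.2216 0.0785] yaw 25.6 tilt 0.01 q7 0.02 open 0.0856 F 0.0 force [-0.1 -0.8  0. ]
move cm [ 0.07 -0.05  5.65] rz -0.2
```

View pics/m8.png

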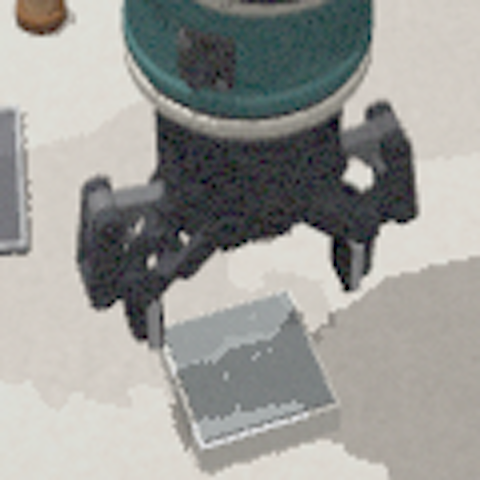

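The open fingers at (150,345) and (352,290) bracket the square, and their midpoint column of 251 matches the square's centre at (251,373). Going down.

>>> {"name": "apply_moves", "arguments": {"motion": [{"dx":0.05,"dy":-0.05,"dz":2.5,"rx":0,"ry":0,"rz":0,"gripper":1},{"dx":0,"dy":0,"dz":1.2,"rx":0,"ry":0,"rz":0,"gripper":1},{"dx":0,"dy":0,"dz":0.8,"rx":0,"ry":0,"rz":0,"gripper":1},{"dx":0,"dy":0,"dz":0,"rx":0,"ry":0,"rz":0,"gripper":1}], "squeeze": 30}}

```text
time: 26.08
eef_pos: [0.435, 0.2219, 0.0328]
tool_rot: [-0.0, 0.532, 0.847, -0.0]
force: [0.3, -0.6, 0.7]
opening: 0.0852
grasp_force: 0.0
```

>>> {"name": "apply_moves", "arguments": {"motion": [{"dx":0,"dy":0,"dz":0.6,"rx":0,"ry":0,"rz":0,"gripper":1},{"dx":0,"dy":0,"dz":0.5,"rx":0,"ry":0,"rz":0,"gripper":1},{"dx":0,"dy":0,"dz":0,"rx":0,"ry":0,"rz":0,"gripper":1}]}}

```text
time: 26.45
eef_pos: [0.4348, 0.2218, 0.0215]
tool_rot: [-0.0, 0.531, 0.847, -0.0]
force: [0.8, -0.0, -0.8]
opening: 0.0856
grasp_force: 0.0
```

No contact on the way down. Closing and lifting.

>>> {"name": "apply_moves", "arguments": {"motion": [{"dx":0,"dy":0,"dz":0,"rx":0,"ry":0,"rz":0,"gripper":0.85},{"dx":0,"dy":0,"dz":0,"rx":0,"ry":0,"rz":0,"gripper":0.75},{"dx":0,"dy":0,"dz":0,"rx":0,"ry":0,"rz":0,"gripper":0.65},{"dx":0,"dy":0,"dz":0,"rx":0,"ry":0,"rz":0,"gripper":0.5},{"dx":0,"dy":0,"dz":0,"rx":0,"ry":0,"rz":0,"gripper":0.2},{"dx":0,"dy":0,"dz":0,"rx":0,"ry":0,"rz":0,"gripper":-0.5},{"dx":0,"dy":0,"dz":0,"rx":0,"ry":0,"rz":0,"gripper":-1}], "squeeze": 40}}

```text
time: 27.32
eef_pos: [0.4353, 0.2221, 0.0222]
tool_rot: [0.0, 0.531, 0.847, 0.0]
force: [-0.6, -0.8, 9.6]
opening: 0.0671
grasp_force: 43.0
```

>>> {"name": "apply_moves", "arguments": {"motion": [{"dx":0,"dy":0,"dz":-0.5,"rx":0,"ry":0,"rz":0,"gripper":-1},{"dx":0,"dy":0,"dz":-1,"rx":0,"ry":0,"rz":0,"gripper":-1},{"dx":0,"dy":0,"dz":-3,"rx":0,"ry":0,"rz":0,"gripper":-1},{"dx":0,"dy":0,"dz":-4,"rx":0,"ry":0,"rz":0,"gripper":-1},{"dx":0,"dy":0,"dz":-4,"rx":0,"ry":0,"rz":0,"gripper":-1},{"dx":0,"dy":0,"dz":0,"rx":0,"ry":0,"rz":0,"gripper":-1}]}}

```text
time: 28.08
eef_pos: [0.4361, 0.2226, 0.1498]
tool_rot: [0.001, 0.531, 0.847, 0.002]
force: [-0.1, 0.5, -1.4]
opening: 0.0671
grasp_force: 46.2
```

```bash
python3 - <<'E'
from h import *
go(.612,.1222,.0245,14.1)
E
```

```text
t 28.07 pos [0.4361 0.2226 0.1498] yaw 25.8 tilt 0.29 q7 -0.01 open 0.0671 F 46.2 force [-0.1  0.5 -1.4]
move cm [-16.7   11.4   12.58] rz 11.7
```

>>> {"name": "apply_moves", "arguments": {"motion": [{"dx":-4.2,"dy":2.85,"dz":0,"rx":0,"ry":0,"rz":0,"gripper":-1},{"dx":-4.2,"dy":2.85,"dz":0,"rx":0,"ry":0,"rz":0,"gripper":-1},{"dx":-4.2,"dy":2.85,"dz":0,"rx":0,"ry":0,"rz":0,"gripper":-1},{"dx":-4.1,"dy":2.85,"dz":0,"rx":0,"ry":0,"rz":0,"gripper":-1},{"dx":0,"dy":0,"dz":2,"rx":0,"ry":0,"rz":5.9,"gripper":-1},{"dx":0,"dy":0,"dz":3,"rx":0,"ry":0,"rz":5.8,"gripper":-1},{"dx":0,"dy":0,"dz":0,"rx":0,"ry":0,"rz":0,"gripper":-1},{"dx":0,"dy":0,"dz":0,"rx":0,"ry":0,"rz":0,"gripper":-1}]}}

```text
time: 29.08
eef_pos: [0.6105, 0.1213, 0.0975]
tool_rot: [0.0, 0.614, 0.789, 0.0]
force: [1.0, 0.8, -0.4]
opening: 0.0671
grasp_force: 46.0
```

```bash
python3 - <<'E'
from h import *
go(.612,.1222,.0245,14.1)
E
```

```text
t 29.07 pos [0.6105 0.1213 0.0975] yaw 14.2 tilt 0.02 q7 0.16 open 0.0671 F 46.0 force [ 1.   0.8 -0.4]
move cm [0.05 0.17 7.3 ] rz 0.1
```

>>> {"name": "apply_moves", "arguments": {"motion": [{"dx":0.05,"dy":0.15,"dz":3,"rx":0,"ry":0,"rz":0,"gripper":-1},{"dx":0,"dy":0,"dz":2,"rx":0,"ry":0,"rz":0,"gripper":-1},{"dx":0,"dy":0,"dz":1.4,"rx":0,"ry":0,"rz":0,"gripper":-1},{"dx":0,"dy":0,"dz":0.6,"rx":0,"ry":0,"rz":0,"gripper":-1},{"dx":0,"dy":0,"dz":0,"rx":0,"ry":0,"rz":0,"gripper":-1},{"dx":0,"dy":0,"dz":0,"rx":0,"ry":0,"rz":0,"gripper":-1}]}}

```text
time: 29.82
eef_pos: [0.612, 0.1221, 0.0275]
tool_rot: [0.0, 0.615, 0.789, 0.0]
force: [-0.8, -0.4, -1.5]
opening: 0.0673
grasp_force: 46.1
```

>>> {"name": "apply_moves", "arguments": {"motion": [{"dx":0,"dy":0,"dz":0.15,"rx":0,"ry":0,"rz":0,"gripper":-1},{"dx":0,"dy":0,"dz":0.05,"rx":0,"ry":0,"rz":0,"gripper":-1},{"dx":0,"dy":0,"dz":0,"rx":0,"ry":0,"rz":0,"gripper":-1}]}}

```text
time: 30.2
eef_pos: [0.6118, 0.1221, 0.0254]
tool_rot: [0.0, 0.615, 0.789, 0.0]
force: [-3.1, -0.6, 5.8]
opening: 0.0671
grasp_force: 47.0
```

Contact. Releasing and lifting clear.

>>> {"name": "apply_moves", "arguments": {"motion": [{"dx":0,"dy":0,"dz":0.05,"rx":0,"ry":0,"rz":0,"gripper":0.8},{"dx":0,"dy":0,"dz":0,"rx":0,"ry":0,"rz":0,"gripper":1},{"dx":0,"dy":0,"dz":0,"rx":0,"ry":0,"rz":0,"gripper":1},{"dx":0,"dy":0,"dz":-2,"rx":0,"ry":0,"rz":0,"gripper":1},{"dx":0,"dy":0,"dz":-4,"rx":0,"ry":0,"rz":0,"gripper":1},{"dx":0,"dy":0,"dz":-5,"rx":0,"ry":0,"rz":0,"gripper":1},{"dx":0,"dy":0,"dz":-6,"rx":0,"ry":0,"rz":0,"gripper":1},{"dx":0,"dy":0,"dz":-6,"rx":0,"ry":0,"rz":0,"gripper":1}]}}

```text
time: 31.2
eef_pos: [0.6113, 0.1218, 0.2578]
tool_rot: [0.0, 0.615, 0.788, 0.0]
force: [0.9, 0.2, 0.2]
opening: 0.0854
grasp_force: 0.0
```

>>> {"name": "apply_moves", "arguments": {"motion": [{"dx":0,"dy":0,"dz":0,"rx":0,"ry":0,"rz":0,"gripper":1},{"dx":0,"dy":0,"dz":0,"rx":0,"ry":0,"rz":0,"gripper":1},{"dx":0,"dy":0,"dz":0,"rx":0,"ry":0,"rz":0,"gripper":1}]}}

```text
time: 31.58
eef_pos: [0.6111, 0.1219, 0.2536]
tool_rot: [-0.0, 0.615, 0.789, -0.001]
force: [0.8, -0.2, -0.6]
opening: 0.0855
grasp_force: 0.0
```

```bash
python3 - <<'E'
from h import *
b=cam('side')
i=cv2.resize(b['img'][130:310,210:390],None,fx=3.3,fy=3.3,interpolation=cv2.INTER_CUBIC)
cv2.imwrite('pics/m9.png',(255*(i/255.)**.6).astype('uint8'))
E
```

```text
(no output)
```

View pics/m9.png

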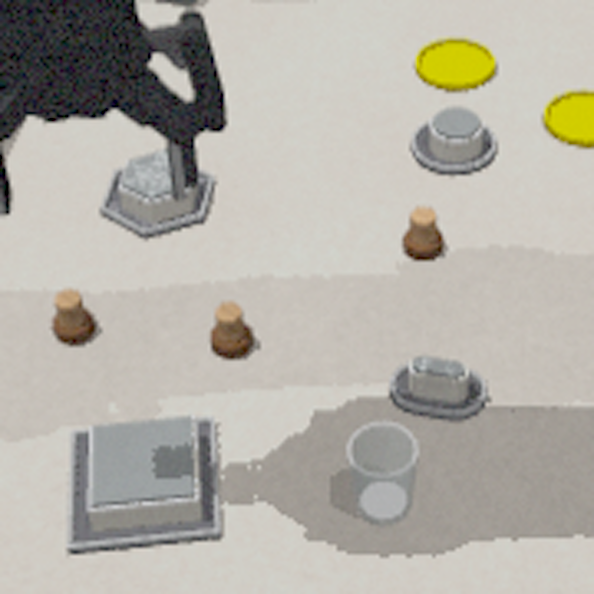

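All four seats lie flat and centred in their own frames, and the glass is standing at (382,470). Handing in.

```bash
python3 -c "
from cell import job
print(job.job_done())"
```

```text
the job is handed in; nothing more can be done
None
```

All four seats are set down flat in their own frames, rubber side up and roughly centred, with the glass still standing; I handed the job in at about 32 s, and the verdict was not shown.

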